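# Post the token cassette through the sprung flap of the drop box

### The job

Post the orange token cassette into the drop box: press the yellow bar down with one fingertip to swing the red spring flap open and keep it pressed while the other fingertip pushes the cassette along the sill and under the flap until it drops inside. Then let go so that the flap springs shut. Only press and push: do not lift the cassette, and leave everything else on the counter where it stands.

Things in the scene. Friction and masses are not known exactly. Their poses are not given: they have to be found in the camera images.
- mouth (a point): middle of the drop box's mouth at sill level, 50 mm above the counter, straight below the flap's hinge. Axes: x level into the box (the way to push), y left, z up. The box is fixed. Mouth 46 mm wide, 30 mm high; behind it the steel box is 114 mm deep, 76 mm wide, with a clear roof, top 34 mm (its front strip 37 mm) above sill level
- sill_edge (a point): middle of the sill's inner edge, 3 mm before the mouth. The flat steel sill, 60 mm wide, runs 140 mm from here towards -x; beyond the edge is a 46 mm deep well, so a cassette pushed more than half over it falls in. Two guide rails 8 mm high stand on the sill, inner faces 21.5 mm left and right of its middle, from 5 to 130 mm before this edge. Axes as the mouth's
- housing_top (a point): centre of the top of the fixed green linkage housing to the right of the mouth, 60 mm (x) by 44 mm (y), top 32 mm above sill level (a small pin on it 44 mm); its front face lies 7 mm beyond the mouth's plane. Axes as the mouth's
- flap (a joint): red flap, 43 mm wide, 28 mm long, hinged along the top of the mouth, 30 mm above sill level; radians: 0 = shut, hanging down; grows as its lower edge swings outwards (to -x) and up; 1.57 = straight out; about 3.0 = standing up, out of the way. It sweeps the 30 mm before the mouth and cannot be pushed inwards. Linked to the yellow bar: 0.24 rad per mm pressed; springs shut as the bar comes up
- press_bar: yellow bar right of the sill: 130 (x) by 32 (y) by 12 mm; origin: centre of its top face; axes as the mouth's. At rest its top is 20 mm above sill level, origin at x -72, y -62 mm from the mouth. Wherever pressed it goes down level, 12.5 mm to its stop (flap 3.0 rad), against a spring of 3 N at first, 6 N at the stop, and springs back. A finger can slide along it. Dark block under it, 10 mm below sill level
- cassette_center (a point): centre (half-way up, 11 mm above the sill) of the orange cassette: 44 mm long (along its x, the way it is pushed), 36 mm wide, 22 mm high, about 70 g; it lies loose on the sill between the rails, 60 to 85 mm before the mouth, its x axis nearly along the mouth's
- spare_cassette_center (a point): centre (half-way up, 11 mm) of a second, BLUE cassette of the same size lying on the counter beside the box; leave it alone
- scraper: foam scraper, a flat steel blade on a wooden handle, about 150 mm long lying on the counter to the right of the box; leave it alone
- coasters: round brown stack of coasters, 92 mm across, 30 mm high, on the counter to the left of the box; origin at the centre of its underside; leave it alone
- mug: empty glass beer mug with handle, 84 mm across, 130 mm high, on the counter to the left; origin at the centre of its underside; leave it alone
- bottle: amber bottle, 62 mm across, 220 mm high, on the counter to the right; origin at the centre of its underside; leave it alone
- dish: white bowl, 120 mm across, 35 mm high, on the counter to the right; origin at the centre of its underside; leave it alone
- jar: glass jar with green lid, 72 mm across, 90 mm high, on the counter to the left; origin at the centre of its underside; leave it alone

How it is judged:
On the way, in this order (a step that is already met when the one before it is completed fails the run):
1. a finger on the bar holds the flap well open (more than 2.2 rad) while the cassette is still outside, its centre more than 30 mm before the mouth (value of joint flap above 2.2 rad and contact force between the fingers and press_bar above 0.5 N and x of cassette_center in the frame of mouth below -0.03 m), for 0.1 s.
2. with a finger still holding the bar and the flap open (more than 2.0 rad), the cassette goes under the flap (front edge past it by 4 mm or more) (value of joint flap above 2 rad and contact force between the fingers and press_bar above 0.5 N and x of cassette_center in the frame of mouth above -0.018 m), for 0.05 s.
At the end, for the whole second after the job is handed in: The orange cassette lies inside the drop box, its centre beyond the mouth, between the box's walls and more than 8 mm below sill level, and the flap is shut (less than 0.12 rad) (z of cassette_center in the frame of mouth below -0.008 m and x of cassette_center in the frame of mouth between 0 and 0.11 m and y of cassette_center in the frame of mouth between -0.034 and 0.034 m and value of joint flap below 0.12 rad and distance of cassette_center from where it was at the start of the episode above 0.03 m); the robot touches nothing.
It fails at once if the cassette is lifted: its centre rises more than 15 mm above where it lies on the sill (z of cassette_center in the frame of mouth above 0.026 m).
It fails at once if the cassette falls off the sill outside the box (z of cassette_center in the frame of mouth below -0.005 m and x of cassette_center in the frame of mouth below -0.02 m).
It fails at once if another thing on the counter is moved more than 20 mm (distance of any of spare_cassette_center, scraper, coasters, mug, bottle, dish, jar from where it was at the start of the episode above 0.02 m).
It fails at once if the mug, the bottle or the jar is tipped by more than 0.5 rad (angle between any of mug, bottle, jar's own z axis and vertical above 0.5 rad).
It also fails if it takes over 38 s, if anything falls off the work surface, if the arm or the gripper's body presses on something with over 40 N, if the wrist force passes 120 N, or if a joint passes its speed limit or range.

### The arm

A 6-joint arm with a two-finger parallel gripper is mounted at the origin on the work surface. World frame = base frame: x ahead of the robot, y to its left, z up, the work surface at z = 0. Lengths are in m, angles in rad, forces in N, time in s.
With the tool pointing down it reaches from about 0.3 to 0.775 m from the base axis. Payload 14.6 kg.
Tool frame: the origin (TCP) lies midway between the tips of the shut fingers; the grasp point (between the pads) lies 19 mm behind it (manip.tcp_to_grasp is the z of the grasp point in the tool frame, in m); z points along the fingers, x is the direction in which the jaws open and shut, and the axes are right-handed (so a half turn about z gives the same grasp; the last joint's range is limited). The gripper opens to 85 mm and grips with 20 to 120 N. Pads are 22 mm wide; open, the fingers measure 114 mm over their backs; the gripper's body (76 mm by 85 mm) begins 54 mm behind the grasp point. The pads swing forward as they close: fully open they stand 13 mm farther back than shut.
Start: joints at [-1.369, 0.3, 1.521, -0, 1.321, -0.067], TCP at [0.146, -0.53, 0.203] pointing down, gripper open.
Joint ranges: [-3.03, 3.03], [-0.79, 2.21], [0.23, 2.52], [-1.04, 4.18], [0, 3.07], [-2.55, 2.55]. Speed limits (rad/s): [2.22, 2.22, 2.57, 3.14, 3.14, 3.14].

### API

Orientations are given as a 3x3 rotation matrix whose columns are the frame's x, y, z axes.
In Python, from plant import manip, readout, eyes gives the robot as it stands. Calls block until the motion is done:
- manip.move_pose(position, orientation): joint-space move of the TCP to a pose.
- manip.line_to(position, rotation=None, max_speed=0.15): straight line of the TCP; rotation=None keeps the orientation; max_speed is the mean speed in m/s.
- manip.goto_joints(angles): joint-space move.
- manip.grip(opening): finger opening in m; the grip force is fixed at half the most; returns when the fingers have stopped.
- manip.wait(seconds).
- manip.inverse_kinematics(position, orientation): joint angles nearest the present ones, or None.
- readout.read_state(): the state.
- eyes.capture(name): name is "scene" or "top" or "wrist"; returns a dict with "pixels" (480x640x3 uint8, red, green, blue), "z_map" (480x640 float32, m along the optical axis (not along the pixel's ray), 0 where there is no reading), "mtx" (3x3 intrinsics, pixels), "eye" and "rotation" of the camera in the world; the wrist camera has in their place "tool_from_camera" (4x4, takes a point from camera to tool coordinates, whose origin is the TCP and whose axes are the tool frame's). Camera axes: x right, y up, looking along -z (the intrinsics and any distortion apply to the point x, -y, -z); pixel columns grow to the right and rows downward; lengths in m; the calibration is good to about 2 mm. The wrist camera is an equidistant fisheye: a pixel r from the principal point sees the ray r / f radians off the axis. A picture is of the moment at which its call begins: read the wrist's pose just before it.
A pose or a line that the arm cannot do raises manip.PlanningError and nothing moves.
- manip.finish_job(): hands the job in, once; it reports no verdict.
The state is a dict: "time": time; "joints": joint angles; "joint_vel": joint speeds; "effort": joint torques, N m; "tcp_pos": TCP position; "tool_rot": TCP orientation; "force": force on the tool from outside, world axes, zero at the start; "torque": the same for the moment, N m; "grip_width": finger opening in m.
Only numpy, scipy, OpenCV 4.12 (cv2) and the standard library are available. Lean on these libraries where they do the work, as an engineer would, in place of code of your own. Each camera call takes 0.05 s, during which the arm holds its last target.

## Working session

There is one attempt and no reset: what is moved stays moved. The work goes in short steps, each a Python script; the robot and the scene stay as the last script left them, time stands still between calls to the robot, and variables do not carry over. Pictures are saved under pics/ and viewed, and the job is handed in when it is done.

```bash
ls; mkdir -p pics
python3 - <<'E'
from plant import manip, readout, eyes
import cv2,numpy as np
for n in ["scene","top","wrist"]:
    c=eyes.capture(n); cv2.imwrite(f"pics/{n}0.png",c["pixels"][:,:,::-1]); np.savez(f"{n}0.npz",**c)
    print(n,c["mtx"].tolist(),c.get("eye"),c.get("rotation"),[k for k in c])
print(readout.read_state(), manip.tcp_to_grasp)
E
```

```text
pics
scene [[478.62898973134105, 0.0, 315.81288226435873], [0.0, 478.62898973134105, 240.75700143153153], [0.0, 0.0, 1.0]] [ 0.97735644 -0.36832342  1.04140193] [[ 0.65704047 -0.6465841   0.38759104]
 [ 0.75385372  0.56249057 -0.33957169]
 [ 0.00154535  0.51529929  0.8570089 ]] ['pixels', 'z_map', 'mtx', 'eye', 'rotation']
top [[507.79040020146743, 0.0, 314.831613177737], [0.0, 507.79040020146743, 236.59650659866972], [0.0, 0.0, 1.0]] [0.38916343 0.00393329 1.10420523] [[ 0.01552697  0.99296225 -0.11740903]
 [-0.99981559  0.01409143 -0.0130471 ]
 [-0.01130081  0.11758996  0.99299793]] ['pixels', 'z_map', 'mtx', 'eye', 'rotation']
wrist [[371.64829954431775, 0.0, 323.13467890445384], [0.0, 371.64829954431775, 239.7153900460632], [0.0, 0.0, 1.0]] None None ['pixels', 'z_map', 'mtx', 'tool_from_camera']
{'time': 0.15, 'joints': array([-1.36858615e+00,  3.00345125e-01,  1.52142160e+00, -1.42102469e-05,
        1.32067924e+00, -6.66051825e-02]), 'joint_vel': array([-0.0010207 , -0.00221943, -0.00179226,  0.00098627,  0.00193376,
       -0.00133619]), 'effort': array([-1.49337097e-04, -5.43663490e+01, -3.61885428e+01, -1.06584985e-04,
        3.12641605e-03, -2.92694688e-05]), 'tcp_pos': array([ 0.1460267 , -0.53006294,  0.2029579 ]), 'tool_rot': array([[ 2.65592842e-01, -9.64085270e-01, -1.84862086e-04],
       [-9.64084911e-01, -2.65592903e-01,  8.33159047e-04],
       [-8.52334423e-04, -4.30583317e-05, -9.99999636e-01]]), 'force': array([ 0.49950784, -0.62401552, -0.53473568]), 'torque': array([ 0.00969006, -0.00502141,  0.00393635]), 'grip_width': 0.08535150549949393} -0.0187
```

View pics/top0.png

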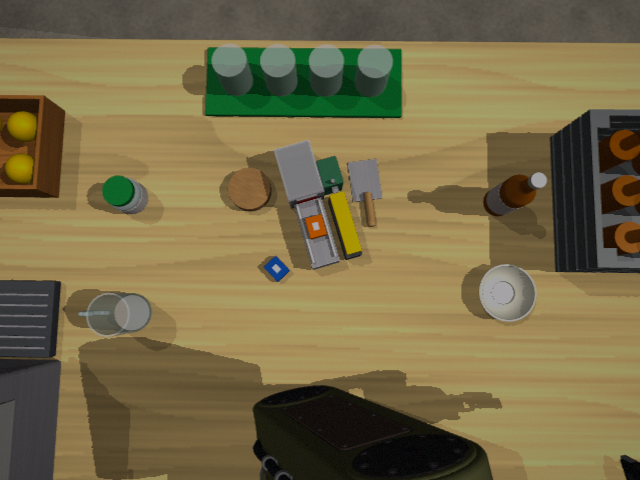

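View pics/scene0.png

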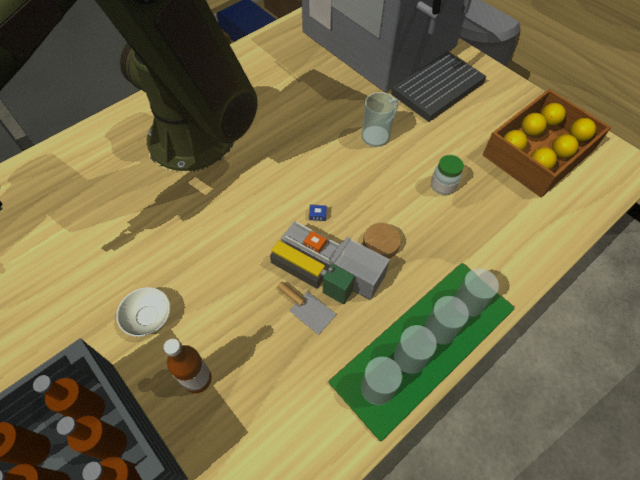

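The top view shows the bar around (345,225), the cassette at (316,227) and the box at (298,172). Next I'll measure them.

```bash
cat > h.py <<'E'
import numpy as np,cv2
def cloud(c):
    z=c["z_map"];K=c["mtx"];v,u=np.mgrid[:480,:640]
    p=np.stack([(u-K[0,2])/K[0,0]*z,-(v-K[1,2])/K[1,1]*z,-z],-1)
    return p@np.asarray(c["rotation"]).T+c["eye"]
E
python3 - <<'E'
from h import *
for n in["top","scene"]:
    c=dict(np.load(n+"0.npz"));P=cloud(c);h=cv2.cvtColor(c["pixels"],cv2.COLOR_RGB2HSV)
    H,S,V=[h[...,i].astype(int) for i in range(3)]
    roi=np.zeros((480,640),bool)
    if n=="top": roi[130:290,225:390]=1
    else: roi[190:340,260:420]=1
    roi&=c["z_map"]>0
    ms={"yellow":(H>23)&(H<34)&(S>200)&(V>90),"orange":(H<16)&(S>210)&(V>120),"green":(H>60)&(H<90)&(S>120)&(P[...,2]>.07),"red":((H>170)|(H<4))&(S>150),"grey":(S<40)&(P[...,2]>.03)}
    for k,m in ms.items():
        m=m&roi
        q=P[m]
        if len(q)<5: print(n,k,len(q));continue
        zt=np.percentile(q[:,2],90); t=q[abs(q[:,2]-np.median(q[:,2]))<.005] if k!="grey" else q[q[:,2]>.075]
        r=cv2.minAreaRect((t[:,:2]*1000).astype(np.float32))
        vv,uu=np.nonzero(m)
        print(n,k,len(q),"z pct",np.percentile(q[:,2],[5,50,95]).round(4),"rect",np.round(r[0],1),np.round(r[1],1),round(r[2],1),"mean",(t.mean(0)*1000).round(1),"px",uu.mean().round(),vv.mean().round())
    np.set_printoptions(suppress=True)
    cr=c["pixels"][130:290,225:390] if n=="top" else c["pixels"][190:340,260:420]
    cv2.imwrite(f"pics/{n}crop.png",cv2.resize(cr,None,fx=3.6,fy=3.6,interpolation=cv2.INTER_CUBIC)[:,:,::-1])
E
```

```text
top yellow 958 z pct [0.0675 0.0707 0.074 ] rect [541.9 -43.8] [129.1  31.5] 17.2 mean [541.3 -44.   70.8] px 345.0 223.0
top orange 283 z pct [0.0696 0.0727 0.076 ] rect [533.3  16.7] [42.1 34.4] 16.7 mean [533.3  16.8  72.6] px 315.0 226.0
top green 523 z pct [0.0796 0.0827 0.0858] rect [644.7 -10.7] [57.4 40.6] 17.2 mean [645.2 -10.2  82.7] px 329.0 172.0
top red 34 z pct [0.0549 0.063  0.0712] rect [589.4  36. ] [ 1.1 41.1] 17.0 mean [588.5  39.   62.8] px 306.0 200.0
top grey 3744 z pct [0.047  0.0822 0.088 ] rect [617.8  30.9] [184.1 100.8] 17.4 mean [644.5  51.9  85. ] px 308.0 199.0
scene yellow 690 z pct [0.0655 0.0697 0.0727] rect [543.7 -45. ] [127.8  33.1] 17.7 mean [545.2 -45.3  69.7] px 298.0 258.0
scene orange 167 z pct [0.0677 0.0712 0.0746] rect [535.7  15.7] [41.  35.3] 18.3 mean [536.5  14.6  71.4] px 315.0 241.0
scene green 5 z pct [0.0948 0.1126 0.1141] rect [836.7  -5. ] [ 1.9 29.6] 6.9 mean [836.8  -5.1 112.1] px 403.0 333.0
scene red 0
scene grey 2757 z pct [0.0446 0.0819 0.0878] rect [699.5  41.1] [332.1 128.1] 3.2 mean [658.4  47.5  85.3] px 344.0 259.0
```

View pics/topcrop.png

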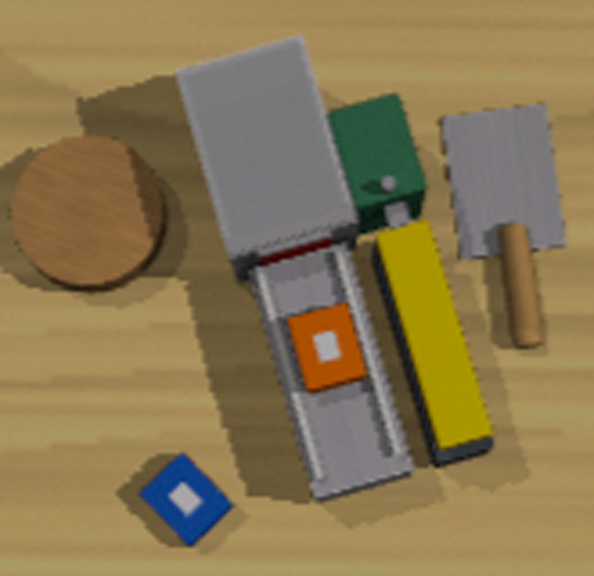

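View pics/wrist0.png

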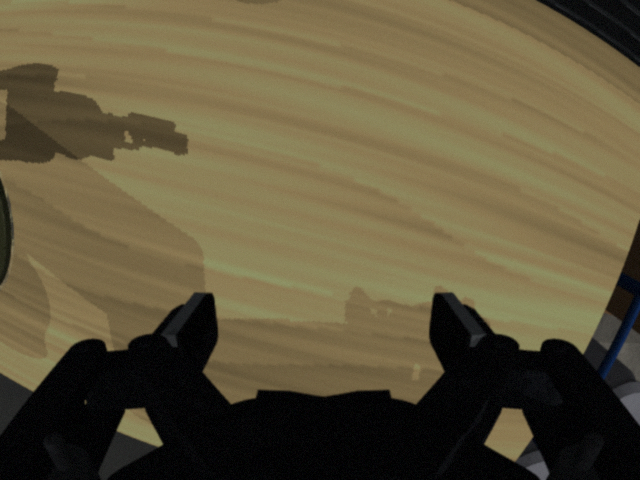

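```bash
cat >> h.py <<'E'
yaw=np.deg2rad(17.3)
EX=np.array([np.cos(yaw),np.sin(yaw),0]);EY=np.array([-np.sin(yaw),np.cos(yaw),0])
M=np.array([.593,.036,.050])
def W(x,y,z): return M+EX*x/1e3+EY*y/1e3+np.array([0,0,z/1e3])
def R(s=1):
    z=np.array([0,0,-1.]);x=s*EY
    return np.stack([x,np.cross(z,x),z],1)
E
python3 - <<'E'
from h import *
from plant import manip, readout, eyes
for s in(1,-1):
    print(s,[manip.inverse_kinematics(W(x,-31,z),R(s)) for x in(-108,-18) for z in (80,0)])
E
```

```text
1 [array([-1.24774742e-01,  2.65066739e-01,  1.74643322e+00, -4.44089210e-16,
        1.13009270e+00, -1.99751303e+00]), array([-1.24774742e-01,  3.79798675e-01,  1.80856324e+00, -4.44089210e-16,
        9.53230741e-01, -1.99751303e+00]), array([-6.08071606e-02,  4.44106630e-01,  1.50065789e+00, -4.44089210e-16,
        1.19682813e+00, -1.93354545e+00]), array([-6.08071606e-02,  5.41831608e-01,  1.56012812e+00, -4.44089210e-16,
        1.03963292e+00, -1.93354545e+00])]
-1 [array([-1.24774742e-01,  2.65066739e-01,  1.74643322e+00, -4.44089210e-16,
        1.13009270e+00,  1.14407962e+00]), array([-1.24774742e-01,  3.79798675e-01,  1.80856324e+00, -4.44089210e-16,
        9.53230741e-01,  1.14407962e+00]), array([-6.08071606e-02,  4.44106630e-01,  1.50065789e+00, -4.44089210e-16,
        1.19682813e+00,  1.20804721e+00]), array([-6.08071606e-02,  5.41831608e-01,  1.56012812e+00, -4.44089210e-16,
        1.03963292e+00,  1.20804721e+00])]
```

Run:
```python
from h import *
from plant import manip, readout, eyes
c=dict(np.load("wrist0.npz"));print(c["tool_from_camera"].round(3))
manip.grip(0.05)
manip.move_pose(W(-108,-31,90),R(-1))
s=readout.read_state();print(s["time"],s["tcp_pos"],s["grip_width"],s["force"])
for n in["top","wrist","scene"]:
    c=eyes.capture(n); np.savez(n+"1.npz",**c); cv2.imwrite(f"pics/{n}1.png",c["pixels"][:,:,::-1])
```

```text
[[ 1.    -0.001 -0.001 -0.   ]
 [-0.001 -0.966 -0.258 -0.066]
 [-0.001  0.258 -0.966 -0.171]
 [ 0.     0.     0.     1.   ]]
2.8083 [ 0.49916098 -0.02636902  0.14007765] 0.05003333309367085 [ 0.59207958  0.74406579 -0.44640063]
```

View pics/wrist1.png

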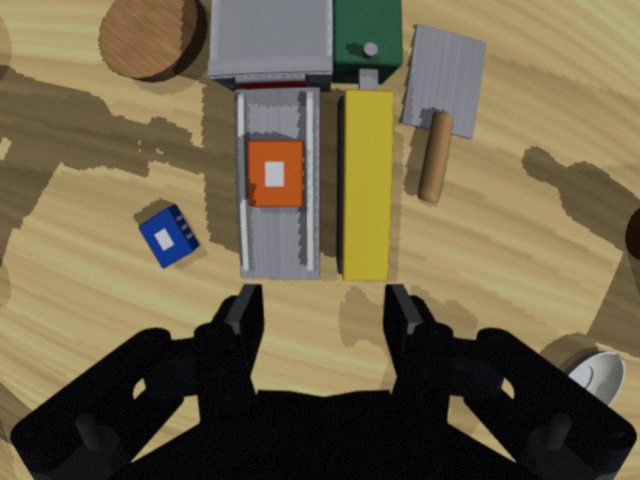

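View pics/scene1.png

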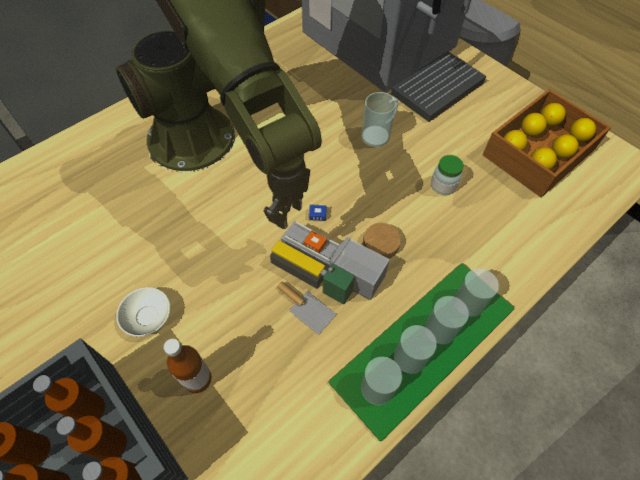

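```bash
cat >> h.py <<'E'
def wcloud(c,p,Rt):
    K=c["mtx"];v,u=np.mgrid[:480,:640];a=(u-K[0,2])/K[0,0];b=(v-K[1,2])/K[1,1]
    th=np.hypot(a,b)+1e-9;k=np.tan(th)/th;z=c["z_map"]
    q=np.stack([a*k*z,-b*k*z,-z],-1)
    T=c["tool_from_camera"];q=q@T[:3,:3].T+T[:3,3]
    return q, q@np.asarray(Rt).T+p
def mf(P): 
    d=(P-M)*1e3
    return np.stack([d@EX,d@EY,d[...,2]],-1)
E
python3 - <<'E'
from h import *
from plant import readout
np.set_printoptions(suppress=True,precision=1)
c=dict(np.load("wrist1.npz"));s=readout.read_state()
q,P=wcloud(c,s["tcp_pos"],s["tool_rot"]);m=mf(P);h=cv2.cvtColor(c["pixels"],cv2.COLOR_RGB2HSV)
H,S,V=[h[...,i].astype(int) for i in range(3)]
ok=c["z_map"]>0
for k,mk in {"y":(H>23)&(H<34)&(S>200)&(V>90)&(abs(m[...,2]-20)<8),"o":(H<16)&(S>200)&(V>120)&(abs(m[...,2]-22)<8)}.items():
    t=m[mk&ok]; r=cv2.minAreaRect(t[:,:2].astype(np.float32));print(k,len(t),r,np.median(t[:,2]))
f=ok&(V<70)&(q[...,2]>-.05)&(q[...,2]<.03)&(abs(q[...,1])<.03)
for sg in(1,-1):
    t=q[f&(sg*q[...,0]>0)]*1e3;print(len(t),np.percentile(t,[1,5,50,95,99],axis=0))
for u,v in[(255,290),(240,330),(262,330),(250,300),(395,290),(250,287)]:print(u,v,q[v,u]*1e3)
for u,v in [(242,100),(316,100),(245,265),(316,265),(280,278),(280,120)]: print('sill',m[v,u])
E
```

```text
y 2 ((-90.5063247680664, -45.29467010498047), (40.291412353515625, 0.0), 179.85891723632812) 19.418927665008674
o 2689 ((-61.81177520751953, -0.6331653594970703), (34.50998306274414, 42.24066925048828), 88.7204360961914) 22.26745113425123
773 [[ 24.8 -12.3 -49.9]
 [ 24.9 -12.  -49.3]
 [ 25.4  -7.7 -43.5]
 [ 36.9   7.8 -34.8]
 [ 38.1   9.5 -33.3]]
743 [[-37.8 -12.3 -49.7]
 [-36.5 -12.  -49.2]
 [-25.1  -7.8 -43.4]
 [-24.7   7.5 -34.7]
 [-24.5   8.8 -33.3]]
255 290 [-25.7 -11.7 -41.9]
240 330 [-26.2  -9.1 -68.9]
262 330 [-25.    8.2 -37.1]
250 300 [-25.9 -11.7 -51.2]
395 290 [ 27.6 -11.4 -41.1]
250 287 [-28.2 -11.7 -39.1]
sill [-11.5  23.4   7.8]
sill [-12.3 -26.9   1.8]
sill [-128.6   25.     8.6]
sill [-130.7  -26.5    1.7]
sill [-141.3    0.6    1. ]
sill [-25.9  -1.9   0.3]
```

Run:
```python
from h import *
from plant import readout
np.set_printoptions(suppress=True,precision=1)
c=dict(np.load("wrist1.npz"));s=readout.read_state()
q,P=wcloud(c,s["tcp_pos"],s["tool_rot"]);m=mf(P)
for u in (238,246,254,260):
    print(u,*[(v,(q[v,u]*1e3).round(0).tolist()) for v in range(280,345,5)],sep="\n ")
y=m[abs(m[...,2]-20)<3]; y=y[(y[:,1]<-40)&(y[:,1]>-90)&(y[:,0]<0)]
print(cv2.minAreaRect(y[:,:2].astype(np.float32)),np.median(y[:,2]))
```

```text
238
 (280, [-77.0, 55.0, 140.0])
 (285, [-78.0, 60.0, 141.0])
 (290, [-78.0, 65.0, 139.0])
 (295, [-31.0, -12.0, -48.0])
 (300, [-30.0, -12.0, -51.0])
 (305, [-29.0, -12.0, -55.0])
 (310, [-29.0, -11.0, -59.0])
 (315, [-28.0, -12.0, -64.0])
 (320, [-27.0, -12.0, -68.0])
 (325, [-27.0, -11.0, -69.0])
 (330, [-27.0, -9.0, -69.0])
 (335, [-27.0, -8.0, -69.0])
 (340, [-27.0, -6.0, -71.0])
246
 (280, [-70.0, 55.0, 141.0])
 (285, [-30.0, -12.0, -37.0])
 (290, [-29.0, -12.0, -43.0])
 (295, [-28.0, -12.0, -47.0])
 (300, [-28.0, -11.0, -50.0])
 (305, [-27.0, -12.0, -56.0])
 (310, [-26.0, -11.0, -59.0])
 (315, [-25.0, -12.0, -63.0])
 (320, [-25.0, -10.0, -64.0])
 (325, [-25.0, -9.0, -66.0])
 (330, [-25.0, -8.0, -67.0])
 (335, [-24.0, -7.0, -68.0])
 (340, [-25.0, -5.0, -67.0])
254
 (280, [-62.0, 55.0, 140.0])
 (285, [-27.0, -12.0, -37.0])
 (290, [-26.0, -12.0, -42.0])
 (295, [-25.0, -11.0, -46.0])
 (300, [-25.0, -10.0, -48.0])
 (305, [-25.0, -9.0, -50.0])
 (310, [-25.0, -7.0, -49.0])
 (315, [-25.0, -6.0, -52.0])
 (320, [-25.0, -4.0, -52.0])
 (325, [-25.0, -2.0, -53.0])
 (330, [-25.0, -1.0, -53.0])
 (335, [-25.0, 1.0, -55.0])
 (340, [-25.0, 3.0, -55.0])
260
 (280, [-57.0, 55.0, 140.0])
 (285, [-25.0, -11.0, -34.0])
 (290, [-25.0, -9.0, -35.0])
 (295, [-25.0, -8.0, -38.0])
 (300, [-25.0, -6.0, -39.0])
 (305, [-25.0, -4.0, -39.0])
 (310, [-25.0, -2.0, -39.0])
 (315, [-25.0, 0.0, -39.0])
 (320, [-25.0, 2.0, -40.0])
 (325, [-25.0, 4.0, -41.0])
 (330, [-25.0, 6.0, -42.0])
 (335, [-25.0, 8.0, -42.0])
 (340, [-25.0, 8.0, -45.0])
((-68.1167984008789, -60.89854431152344), (32.56694412231445, 136.1836700439453), 89.7370834350586) 20.324492569947125
```

Run:
```python
import cv2,numpy as np
a=cv2.imread("pics/wrist1.png")[260:420,180:460];cv2.imwrite("pics/w1c.png",cv2.resize(np.clip(a.astype(int)*3,0,255).astype(np.uint8),None,fx=2.8,fy=2.8))
c=np.load("scene1.npz");a=c["pixels"][130:260,220:360,::-1];cv2.imwrite("pics/s1c.png",cv2.resize(np.clip(a.astype(int)*2,0,255).astype(np.uint8),None,fx=4.4,fy=4.4))
```

```text
(no output)
```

View pics/w1c.png

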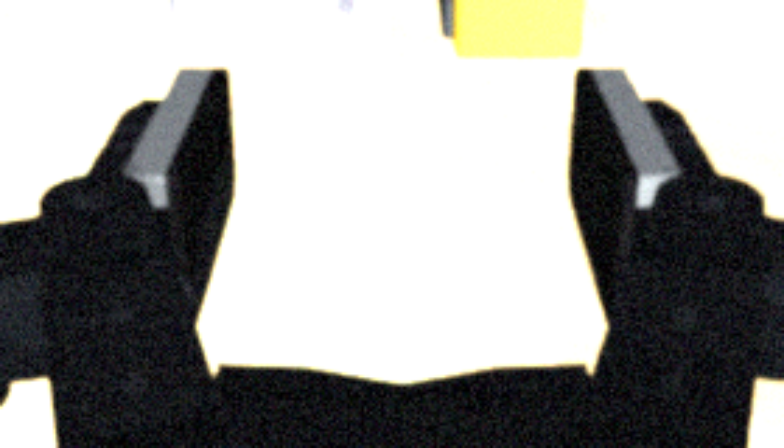

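View pics/s1c.png

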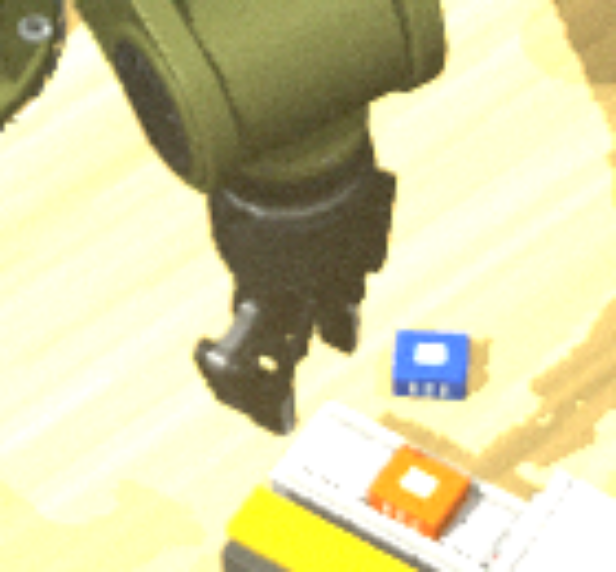

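Run:
```python
from h import *
np.set_printoptions(suppress=True,precision=1)
c=dict(np.load("scene1.npz"));m=mf(cloud(c))
for v in range(196,232,3): print(v,[m[v,u].round(0).tolist() for u in (270,278,283,286,297)])
```

```text
196 [[-259.0, 88.0, -50.0], [-103.0, -69.0, 244.0], [-94.0, -66.0, 246.0], [-98.0, -51.0, 227.0], [-100.0, -10.0, 177.0]]
199 [[-254.0, 82.0, -52.0], [-103.0, -71.0, 236.0], [-97.0, -63.0, 230.0], [-98.0, -52.0, 217.0], [-104.0, -5.0, 158.0]]
202 [[-249.0, 74.0, -53.0], [-101.0, -73.0, 230.0], [-97.0, -64.0, 221.0], [-97.0, -54.0, 210.0], [-103.0, -7.0, 149.0]]
205 [[-113.0, -85.0, 225.0], [-116.0, -57.0, 190.0], [-99.0, -62.0, 208.0], [-95.0, -57.0, 205.0], [-102.0, -9.0, 141.0]]
208 [[-109.0, -91.0, 225.0], [-112.0, -62.0, 187.0], [-103.0, -58.0, 190.0], [-94.0, -59.0, 198.0], [-104.0, -7.0, 127.0]]
211 [[-106.0, -95.0, 223.0], [-116.0, -59.0, 171.0], [-99.0, -64.0, 190.0], [-93.0, -62.0, 191.0], [-170.0, 85.0, -49.0]]
214 [[-104.0, -99.0, 218.0], [-111.0, -66.0, 172.0], [-98.0, -66.0, 182.0], [-96.0, -58.0, 173.0], [-165.0, 78.0, -50.0]]
217 [[-108.0, -95.0, 199.0], [-97.0, -85.0, 195.0], [-97.0, -68.0, 174.0], [-185.0, 55.0, -51.0], [-160.0, 70.0, -51.0]]
220 [[-115.0, -89.0, 175.0], [-96.0, -87.0, 188.0], [-96.0, -70.0, 166.0], [-97.0, -59.0, 152.0], [-155.0, 61.0, -49.0]]
223 [[-209.0, 17.0, -50.0], [-97.0, -87.0, 176.0], [-101.0, -65.0, 144.0], [-98.0, -58.0, 138.0], [-128.0, 23.0, 9.0]]
226 [[-205.0, 10.0, -52.0], [-111.0, -70.0, 131.0], [-102.0, -65.0, 131.0], [-97.0, -61.0, 131.0], [-126.0, 20.0, -0.0]]
229 [[-199.0, 2.0, -50.0], [-183.0, 14.0, -52.0], [-171.0, 20.0, -51.0], [-163.0, 22.0, -47.0], [-121.0, 12.0, 2.0]]
```

Run:
```python
from h import *
from plant import readout
np.set_printoptions(suppress=True,precision=1)
c=dict(np.load("wrist1.npz"));s=readout.read_state()
q,P=wcloud(c,s["tcp_pos"],s["tool_rot"]);q=q*1e3
for v in range(280,480,12): print(v,[q[v,u].round(0).tolist() for u in (30,120,190,225,250,320)])
```

```text
280 [[-338.0, 66.0, 141.0], [-203.0, 59.0, 140.0], [-124.0, 56.0, 140.0], [-89.0, 55.0, 139.0], [-66.0, 55.0, 141.0], [-2.0, 54.0, 140.0]]
292 [[-343.0, 81.0, 140.0], [-205.0, 72.0, 140.0], [-126.0, 69.0, 141.0], [-91.0, 67.0, 140.0], [-27.0, -12.0, -44.0], [-2.0, 66.0, 140.0]]
304 [[-348.0, 96.0, 140.0], [-208.0, 85.0, 139.0], [-127.0, 80.0, 139.0], [-37.0, -7.0, -46.0], [-25.0, -12.0, -54.0], [-2.0, 78.0, 140.0]]
316 [[-356.0, 114.0, 141.0], [-211.0, 99.0, 139.0], [-129.0, 94.0, 140.0], [-34.0, -7.0, -56.0], [-25.0, -8.0, -57.0], [-3.0, 91.0, 140.0]]
328 [[-362.0, 131.0, 140.0], [-215.0, 114.0, 140.0], [-131.0, 107.0, 140.0], [-29.0, -13.0, -75.0], [-25.0, -5.0, -60.0], [-3.0, 104.0, 141.0]]
340 [[-370.0, 148.0, 140.0], [-219.0, 129.0, 140.0], [-42.0, -7.0, -74.0], [-28.0, -13.0, -81.0], [-25.0, -1.0, -61.0], [-3.0, 117.0, 140.0]]
352 [[-377.0, 167.0, 139.0], [-56.0, -13.0, -93.0], [-39.0, -8.0, -82.0], [-23.0, -18.0, -97.0], [-25.0, 2.0, -64.0], [-3.0, 130.0, 140.0]]
364 [[-0.0, -66.0, -171.0], [-53.0, -13.0, -98.0], [-38.0, -6.0, -85.0], [-22.0, -18.0, -101.0], [-25.0, 6.0, -65.0
[... 635 characters left out ...]
, [-51.0, -1.0, -109.0], [-156.0, 241.0, 141.0], [-17.0, -19.0, -123.0], [-13.0, -20.0, -123.0], [-1.0, -11.0, -113.0]]
436 [[-60.0, -14.0, -131.0], [-52.0, 2.0, -111.0], [-26.0, -12.0, -120.0], [-16.0, -21.0, -127.0], [-12.0, -21.0, -127.0], [-1.0, -12.0, -117.0]]
448 [[-0.0, -66.0, -171.0], [-46.0, -3.0, -119.0], [-25.0, -12.0, -123.0], [-15.0, -21.0, -130.0], [-12.0, -19.0, -128.0], [-1.0, -11.0, -120.0]]
460 [[-0.0, -66.0, -171.0], [-46.0, -1.0, -121.0], [-25.0, -11.0, -125.0], [-0.0, -66.0, -171.0], [-0.0, -66.0, -171.0], [-1.0, -11.0, -123.0]]
472 [[-63.0, -5.0, -135.0], [-36.0, -12.0, -133.0], [-24.0, -12.0, -129.0], [-0.0, -66.0, -171.0], [-0.0, -66.0, -171.0], [-0.0, -13.0, -127.0]]
```

Run:
```python
from h import *
from plant import manip, readout, eyes
manip.line_to(W(-106,-30,25),max_speed=.12)
f0=readout.read_state()["force"];print(f0)
z=25
while z>-20:
    z-=2.5
    manip.line_to(W(-106,-30,z),max_speed=.05)
    s=readout.read_state();d=s["force"]-f0
    print(z,s["time"],d.round(2),((s["tcp_pos"]-M)[2]*1e3).round(2))
    if d[2]>2: break
c=eyes.capture("top");np.savez("top2.npz",**c);cv2.imwrite("pics/top2.png",cv2.resize(c["pixels"][120:290,200:400,::-1],None,fx=3.5,fy=3.5))
```

```text
[-0.13990124  0.27732752  0.1750982 ]
22.5 3.9 [-0.05 -0.74  0.12] 22.88
20.0 4.15 [-0.33  0.06 -0.29] 19.9
17.5 4.4 [ 0.3  -0.07  0.06] 17.31
15.0 4.65 [ 0.22 -0.01  0.32] 14.84
12.5 4.9 [-0.65 -0.31 -0.9 ] 12.36
10.0 5.15 [-0.8  -0.26 -0.14] 9.84
7.5 5.4 [-0.57 -0.49 -0.35] 7.33
5.0 5.65 [-1.26 -0.26 -0.06] 4.85
2.5 5.9 [ 0.01 -0.66  0.34] 2.35
0.0 6.15 [-0.13 -0.62 -0.64] -0.18
-2.5 6.4 [-0.15 -0.46 -0.34] -2.67
-5.0 6.65 [-0.53 -0.22 -0.16] -5.15
-7.5 6.9 [-0.85 -1.35  0.64] -7.67
-10.0 7.15 [ 0.17 -0.21 -0.16] -10.17
-12.5 7.4 [-0.02  0.27  2.32] -12.35
```

View pics/top2.png

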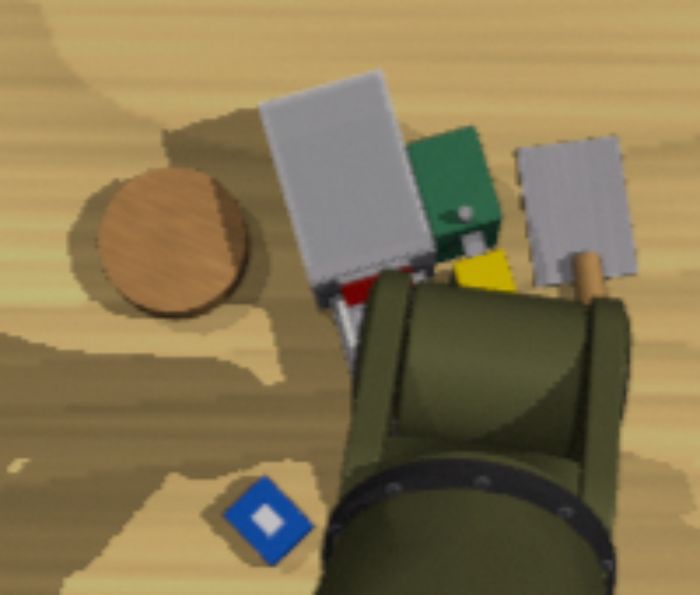

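Run:
```python
from h import *
from plant import manip, readout, eyes
f0=np.array([-.4,-.2,.1])
for z in (-18,-20,-22,-23):
    manip.line_to(W(-106,-30,z),max_speed=.05)
    F=[];
    for i in range(4):
        manip.wait(.04);F.append(readout.read_state()["force"]-f0)
    s=readout.read_state();d=np.mean(F,0)
    print(z,s["time"],d.round(2),((s["tcp_pos"]-M)[2]*1e3).round(2))
    if d[2]>7: break
for n in("wrist","scene"):
    c=eyes.capture(n);np.savez(n+"3.npz",**c);a=c["pixels"][...,::-1]
    if n=="scene":a=cv2.resize(a[170:320,220:420],None,fx=4,fy=4)
    cv2.imwrite(f"pics/{n}3.png",a)
```

```text
-18 7.875 [ 0.12 -0.13  4.28] -17.72
-20 8.2917 [ 1.16 -0.16  4.82] -19.86
-22 8.7083 [ 1.52 -0.26  4.28] -21.85
-23 9.125 [ 1.33 -0.08  5.03] -22.85
```

View pics/wrist3.png

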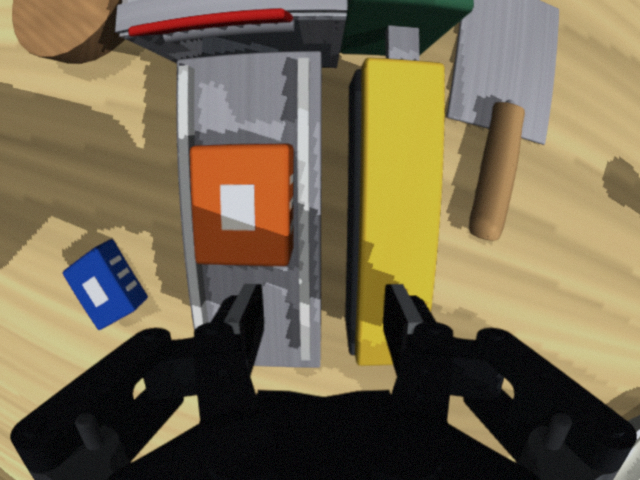

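View pics/scene3.png

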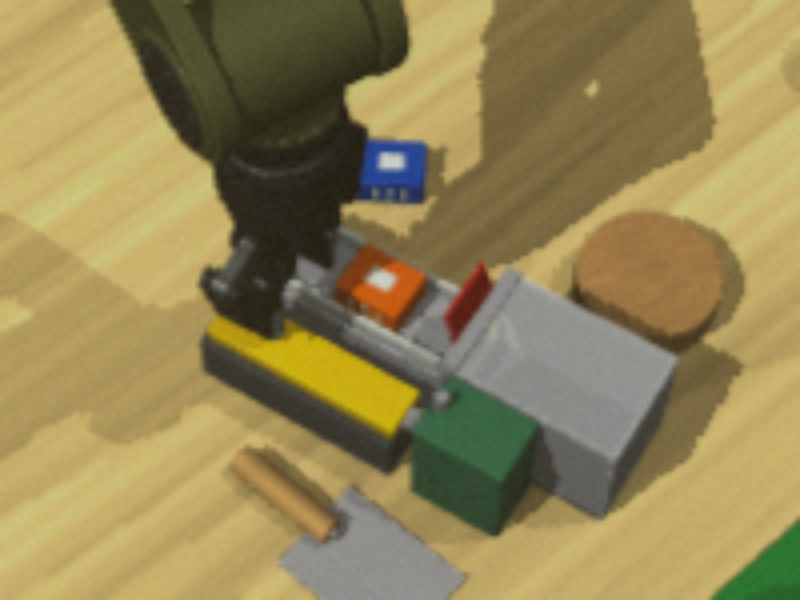

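Run:
```python
from h import *
from plant import manip, readout, eyes
def st(t):
    s=readout.read_state();print(t,s["time"],s["force"].round(2),mf(s["tcp_pos"]).round(2))
manip.line_to(W(-106,-30,-23.6),max_speed=.05);st("p")
manip.line_to(W(-60,-30,-23.6),max_speed=.03);st("a")
for n in("wrist","scene"):
    c=eyes.capture(n);np.savez(n+"4.npz",**c);a=c["pixels"][...,::-1]
    if n=="scene":a=cv2.resize(a[170:320,220:420],None,fx=4,fy=4)
    cv2.imwrite(f"pics/{n}4.png",a)
```

```text
p 9.475 [-0.45 -0.51  4.9 ] [-105.93  -30.05  -23.47]
a 11.1583 [-6.48 -2.42 11.02] [-60.85 -29.94 -23.47]
```

View pics/wrist4.png

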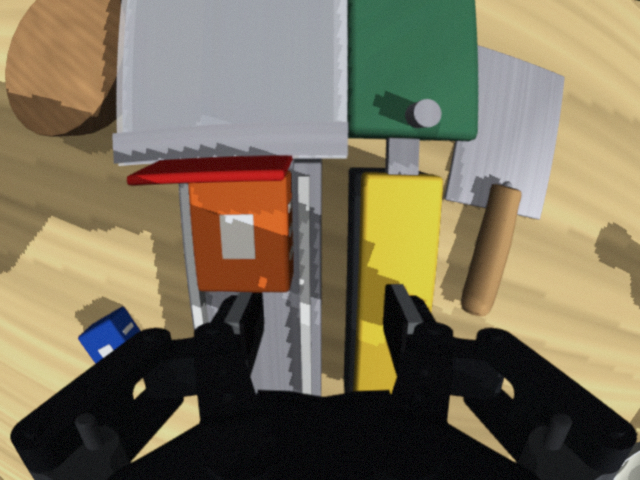

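View pics/scene4.png

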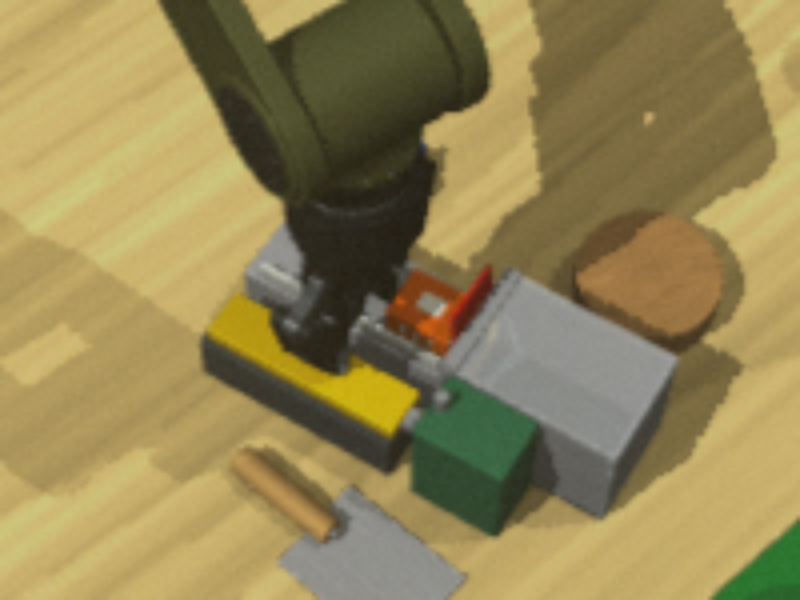

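Run:
```python
from h import *
from plant import manip, readout, eyes
def st(t):
    s=readout.read_state();print(t,s["time"],s["force"].round(2),mf(s["tcp_pos"]).round(2))
for x in(-55,-48,-41,-35,-30,-24):
    manip.line_to(W(x,-30,-23.2),max_speed=.04);st(x)
    if np.linalg.norm(readout.read_state()["force"][:2])>15:break
for n in("wrist","scene"):
    c=eyes.capture(n);np.savez(n+"5.npz",**c);a=c["pixels"][...,::-1]
    if n=="scene":a=cv2.resize(a[170:320,220:420],None,fx=4,fy=4)
    cv2.imwrite(f"pics/{n}5.png",a)
```

```text
-55 11.5333 [-0.41  0.22  4.35] [-55.18 -29.93 -23.2 ]
-48 11.8583 [ 0.17 -0.03  5.12] [-48.08 -29.9  -23.23]
-41 12.1833 [-0.4  -0.37  5.16] [-41.05 -29.87 -23.22]
-35 12.4833 [ 0.56 -0.05  4.86] [-35.05 -29.85 -23.21]
-30 12.7583 [-1.42  0.64  4.91] [-30.05 -29.88 -23.22]
-24 13.0583 [ 0.35 -0.47  4.91] [-23.9  -29.89 -23.18]
```

View pics/wrist5.png

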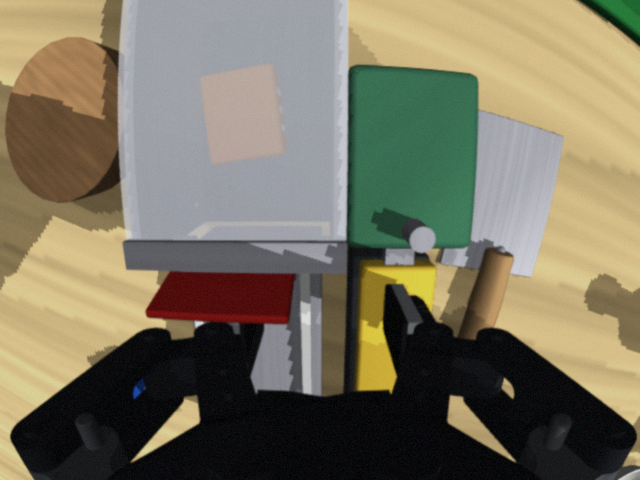

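View pics/scene5.png

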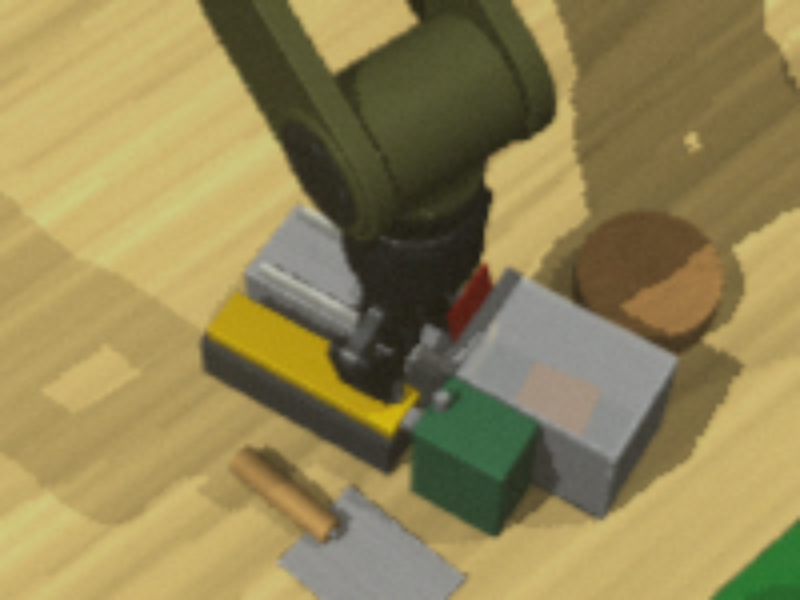

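The cassette is inside: it shows through the clear roof at about (243,115) in the wrist view. Next I'll slide back clear of the flap's sweep, then release.

Run:
```python
from h import *
from plant import manip, readout, eyes
manip.line_to(W(-80,-30,-23.2),max_speed=.06)
manip.line_to(W(-80,-30,90),max_speed=.08)
manip.line_to(W(-130,-30,110),max_speed=.12)
manip.wait(.5)
s=readout.read_state();print(s["time"],s["force"])
for n in("wrist","scene"):
    c=eyes.capture(n);np.savez(n+"6.npz",**c);a=c["pixels"][...,::-1]
    if n=="scene":a=cv2.resize(a[170:320,220:420],None,fx=4,fy=4)
    cv2.imwrite(f"pics/{n}6.png",a)
    m=mf(wcloud(c,s["tcp_pos"],s["tool_rot"])[1] if n=="wrist" else cloud(c))
    h=cv2.cvtColor(c["pixels"],cv2.COLOR_RGB2HSV)
    k=((h[...,0]>174)|(h[...,0]<4))&(h[...,1]>150)&(abs(m[...,0])<40)&(abs(m[...,1])<30)
    if k.sum(): print(n,"red",k.sum(),np.percentile(m[k],[5,50,95],axis=0).round(1))
```

```text
16.9083 [-0.50795472  0.38708565 -0.38528316]
wrist red 374 [[ -3.7 -18.8   6.6]
 [ -3.3  -0.2  18. ]
 [ -2.8  19.2  27.2]]
```

View pics/wrist6.png

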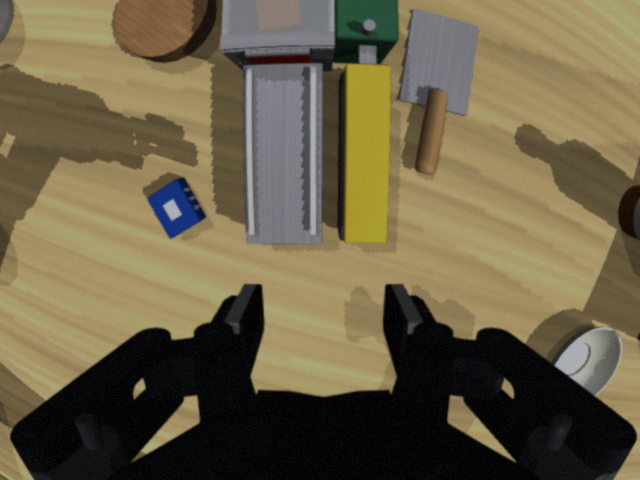

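View pics/scene6.png

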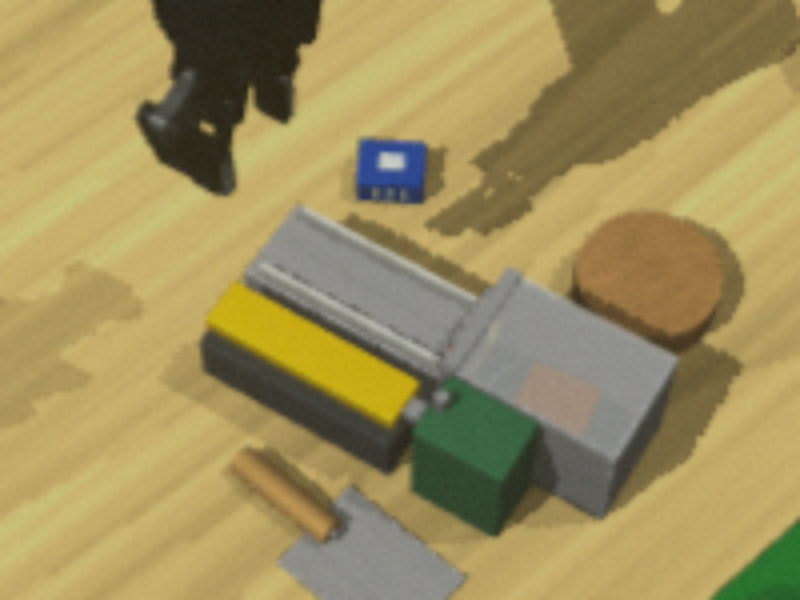

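```bash
python3 -c "
from plant import manip
print(manip.finish_job())"
```

```text
the job is handed in; nothing more can be done
None
```

The orange cassette is in the drop box, the flap is shut and the job is handed in. It reports no verdict, so these are my own checks. The last clock reading before handing in was 16.9 s, against the 38 s limit.

**What I did:** I set the fingers 50 mm apart. The right fingertip pressed the yellow bar about 11 mm and held it there. The left fingertip pushed the cassette along the sill and under the flap until it dropped in. I then slid back out of the flap's sweep with the bar still pressed, and lifted off.

**Last checks:**
- **Cassette:** it shows through the clear roof, lying inside the box. I did not measure its depth below sill level.
- **Flap:** it hangs vertically, its face within about 1 mm of plumb over its visible height.
- **Bar:** it looks fully up in the last pictures.
- **Other things:** the blue cassette, scraper and coasters look unmoved. I did not check the mug, bottle, dish and jar one by one.
- **Robot:** it stands clear of everything, and the force on the tool is about zero.

**Disagreements:**
- **Fingertip position:** the fingertips stood about 32 mm behind the stated TCP at this opening. The description implied only a few millimetres. Two cameras and the height at which the finger touched the bar agreed, so I used the measured value.
- **Force during the push:** partway along, the upward force rose to 11 N with about 7 N sideways. I raised the tool 0.4 mm and it went back to about 5 N. The flap stayed open throughout, and the cassette did not appear to lift.

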